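# Snap the knob back onto the casserole lid

## Task

One of the two casseroles has lost the knob of its lid and shows a bare stud. Take the wide round knob lying on the table (not the small one, not the bar grip), set it upright on that stud and press it straight down until it clicks and sits fully home, then keep pressing: finish while still holding the knob down, with the lid pushed down into its soft seal and nothing let go. Leave the other things on the table where they are.

Things in the scene. Friction and masses are not known exactly. Their poses are not given: they have to be found in the camera images.
- knob_mid (a point): The wide round knob: black plastic, twelve-sided, 40 mm across, 36 mm high, top edge bevelled over the last 5 mm, 40 to 85 g, standing upright on the table. This point: on its axis, 18 mm above its underside; z up through its top. Bore in the underside: 19 mm wide at a 3 mm thick lip, 25 mm wide above it, 24 mm deep. Any turn about its axis fits.
- seat (a point): Centre of the flat top of the collar (30 mm across) at the foot of the bare stud, in the middle of the lid; z up, 99 mm above the table; it sinks with the lid. The underside of the knob must come to rest here. The collar stands 10 mm above the crown of the lid, a shallow aluminium dome 168 mm across.
- stud_tip (a point): Tip of the bare steel stud, 21 mm above the seat. The stud is 16 mm thick, tapering to 9 mm over its last 6 mm. Four sprung balls in it stick out 4 mm, centred 7.5 mm above the seat. The knob first rests on the balls, underside about 13 mm above the seat; pushing it past them takes 10 to 13 N, then the force drops and the balls snap over its lip and pull it home with up to 10 N.
- lid (a joint): How far the lid is pushed down into its rubber seal, m: 0 at rest, 0.006 at the stop. The seal is springy: movement begins at about 3 N, then 3 N more per millimetre (about 7 N at 0.0015, 20 N at the stop).
- pot: The casserole whose lid lacks its knob: fixed, aluminium, 170 mm across, two loop handles along its y axis that reach 112 mm from its middle at 50 mm height. Origin: centre of its underside.
- pot_b: The other casserole, the same but wearing its knob, 135 mm high over all; fixed. Origin: centre of its underside. The two stand left and right, either way round. Leave it.
- small_knob_mid (a point): Small black knob, 27 mm across, 28 mm high, half-way up; does not belong to this lid. Leave it.
- bar_grip_mid (a point): Black bar-shaped grip, 80 mm long (its x axis), 18 mm wide, 32 mm high, half-way up. Leave it. This, the small knob and the wide knob stand in a loose row near the robot, in any order.
- tin_mid (a point): Food tin, 66 mm across, 85 mm high, half-way up, standing between the casseroles. Leave it.
- jar_mid (a point): Glass jar, 72 mm across, 110 mm high, half-way up, behind the tin. Leave it.
- mug_mid (a point): White mug, 76 mm across, 90 mm high, half-way up, at the right of the row. Leave it.
- spoon: Wooden spoon, 220 mm long, lying at the left of the row. Leave it.
There are look-alikes about, which are no part of the job. Leave any yellow look-alike of the part that bears knob_mid alone. What is shaped like the pot but blue or yellow is not meant.

How it is judged:
By the outcome, as a careful person would: the job done as asked, in the order asked, and still so for the second after the job is handed in, while the arm keeps its last pose, push and grip.
It also fails if it takes over 64 s, if anything falls off the work surface, if the arm or the gripper's body presses on something with over 40 N, if the wrist force passes 120 N, or if a joint passes its speed limit or range.

## Robot

A 6-joint arm with a two-finger parallel gripper is mounted at the origin on the work surface. World frame = base frame: x ahead of the robot, y to its left, z up, the work surface at z = 0. Lengths are in m, angles in rad, forces in N, time in s.
With the tool pointing down it reaches from about 0.25 to 0.775 m from the base axis. Payload 4 kg.
Tool frame: the origin (TCP) lies at the very end of the fingers, on their centre line; the grasp point (between the pads) lies 19 mm behind it; z points along the fingers, x is the direction in which the jaws open and shut, and the axes are right-handed (so a half turn about z gives the same grasp; the last joint's range is limited). The gripper opens to 85 mm and grips with 20 to 120 N. Pads are 22 mm wide; open, the fingers measure 114 mm over their backs; the gripper's body (76 mm by 85 mm) begins 54 mm behind the grasp point. The pads swing forward as they close: fully open they stand 13 mm farther back than shut.
Start: joints at [1.237, 0.087, 1.371, -0, 1.684, -0.103], TCP at [0.126, 0.535, 0.197] pointing down, gripper open.
Joint ranges: [-3.1, 3.1], [-0.76, 2.03], [0.27, 2.55], [-1.08, 4.22], [0.17, 2.65], [-2.57, 2.57]. Speed limits (rad/s): [2.79, 2.79, 3.14, 3.14, 3.14, 3.14].

## Interface

Orientations are given as a unit quaternion [x, y, z, w].
In Python, from workcell import * gives the robot as it stands.
- The arm moves only by the tool drive_tool, never from a script. Its argument "steps" is a list of rows, each a list of 7 numbers: the shift along the tool's x, y, z in m, then the turn, a rotation vector about the tool's x, y, z in degrees, then the closure in counts, from 0 (fully open) to 255 (shut). In form: [[tx, ty, tz, rx, ry, rz, claw], ...]. A call has 1 to 20 rows; each row shifts and turns the pose as measured when the row begins, along the tool's axes as they then stand; what a row does not reach is not made up. A row lasts 1/10 s, in which the tool goes at most 50 mm and 8.59 degrees, less where a joint would pass 70% of its speed; a pose out of reach is approached as far as the arm can. A call with a gripper value outside its range is refused whole. The fingers move at their own pace and stop on an object; "squeeze" is the grip in N (left out, the last holds). Time passes only in rows, so rows that do not move let the fingers close. It gives the time, the measured TCP pose, the force and the opening at its end, in the units of the state.
- read_state(): the state, without advancing time (a new reading comes with each control period).
- grab_frame(name): name is "side" or "top" or "wrist"; returns (picture, depth): 400x640x3 uint8, red, green, blue; 400x640 float32, m along the optical axis (not along the pixel's ray), 0 where there is no reading.
- camera_model(name): a dict with "fovy" (degrees; the focal length in pixels is half the picture's height over the tangent of half this angle, whatever the lens; pixels are square), "cx", "cy" (the principal point, pixels), "camera_from_world" (4x4, takes a point from world to camera coordinates). Camera axes: x right, y down, z forward; pixel columns grow to the right and rows downward; lengths in m; the calibration is good to about 2 mm. The wrist camera is an equidistant fisheye: a pixel r from the principal point sees the ray r / f radians off the axis. A picture is of the moment at which its call begins: read the wrist's pose just before it. camera_model takes no time and is no camera call; for the wrist camera it gives the pose at the moment of the call.
- sign_off(): hands the job in, once; it reports no verdict.
Trained networks look in the newest picture that a camera, given by its name, has taken for a name from the list of things; names that differ only in an ending like _2 or _b are one class to them, and where a whole thing is asked for, a point or a joint stands for the part that bears it (a point fixed in the world has none). Each returns a list of dicts, best first, with "conf" (0 to 1); they miss things now and then, are a little off and sometimes report something else, mostly with a low value. They report only what shows in the picture. A call takes as long as a camera call. They do not tell look-alikes from the thing itself.
- boxes_of(camera, thing): "uv" ([column, row] in pixels, amid what is visible of it).
The state is a dict: "t": time; "joint_pos": joint angles; "qd": joint speeds; "tau": joint torques, N m; "eef_pos": TCP position; "tcp_rot": TCP orientation; "force": force on the tool from outside, world axes, zero at the start; "torque": the same for the moment, N m; "width": opening from 0.0 (shut) to 1.0 (fully open).
Only numpy, scipy, OpenCV 4.12 (cv2) and the standard library are available. Lean on these libraries where they do the work, as an engineer would, in place of code of your own. Each camera call takes 0.05 s, during which the arm holds its last target.

## Working session

There is one attempt and no reset: what is moved stays moved. The work goes in short steps, Python scripts to look and compute and a tool call to move; the robot and the scene stay as the last step left them, time stands still between calls to the robot, and variables do not carry over. Pictures are saved under pics/ and viewed, and the job is handed in when it is done.

Besides the shell and the picture viewer there is one more tool, called after "Emit:" by a JSON object that holds its "method" and its "body", one argument or row to a line. drive_tool: Moves the arm, as the interface text tells. Its arguments: {"type":"object","properties":{"steps":{"type":"array","items":{"type":"array","items":{"type":"number"}}},"squeeze":{"type":"number"}},"required":["steps"]}

```bash
ls; mkdir -p pics; python3 - <<'E'
from workcell import *
import cv2,numpy as np
s=read_state();print(s)
for n in ["top","side"]:
    p,d=grab_frame(n);cv2.imwrite(f"pics/{n}1.png",p[:,:,::-1]);np.save(f"{n}_d.npy",d);np.save(f"{n}_p.npy",p)
    m=camera_model(n);print(n,m)
    for t in ["knob_mid","pot","stud_tip","seat","small_knob_mid"]:
        print(t,boxes_of(n,t))
E
```

```text
pics
{'t': 0.0, 'joint_pos': array([ 1.23688276e+00,  8.79657061e-02,  1.37226900e+00, -3.67217620e-05,
        1.68359602e+00, -1.03062500e-01]), 'qd': array([-0.00203056,  0.00084692,  0.00055509,  0.00057876,  0.00075482,
        0.00118025]), 'tau': array([ 6.71634234e-05, -3.51868415e+01, -3.13269639e+01, -3.27652797e-04,
        1.08286689e-02, -9.00800586e-06]), 'eef_pos': array([0.1256507 , 0.5348629 , 0.19612588]), 'tcp_rot': array([ 7.83839441e-01,  6.20962542e-01, -9.34180619e-04,  6.16346286e-04]), 'force': array([-0.63247091, -0.51153428, -0.34756546]), 'torque': array([-0.0001303 ,  0.00272225, -0.03698301]), 'width': 0.9998546571884568}
top {'fovy': 43.0410226651717, 'cx': 322.7270056104035, 'cy': 209.88051627542208, 'camera_from_world': array([[-0.01330882, -0.99985522,  0.01060271,  0.08478609],
       [-0.99861812,  0.01275172, -0.05098283,  0.45934612],
       [ 0.05084024, -0.01126658, -0.99864325,  1.79665893],
       [ 0.        ,  0.        ,  0.        ,  1.        ]])}
knob_mid [{'uv': [304.1, 214.5], 'conf': 0.55}]
pot [{'uv': [260.0, 296.0], 'conf': 0.84}, 
[... 639 characters left out ...]
       [ 0.27644747,  0.79408628, -0.54129823,  1.2657628 ],
       [ 0.        ,  0.        ,  0.        ,  1.        ]])}
knob_mid [{'uv': [301.8, 220.2], 'conf': 0.61}, {'uv': [267.1, 222.9], 'conf': 0.51}]
pot [{'uv': [407.3, 277.0], 'conf': 0.86}, {'uv': [225.9, 161.4], 'conf': 0.85}, {'uv': [353.2, 186.7], 'conf': 0.79}, {'uv': [192.3, 200.6], 'conf': 0.55}]
stud_tip [{'uv': [190.0, 194.9], 'conf': 0.8}, {'uv': [224.4, 153.6], 'conf': 0.6}, {'uv': [352.0, 178.8], 'conf': 0.55}]
seat [{'uv': [352.9, 180.7], 'conf': 0.91}, {'uv': [222.8, 155.9], 'conf': 0.76}, {'uv': [188.3, 195.1], 'conf': 0.57}]
small_knob_mid [{'uv': [337.6, 278.0], 'conf': 0.69}, {'uv': [373.2, 324.1], 'conf': 0.21}]
```

View pics/top1.png

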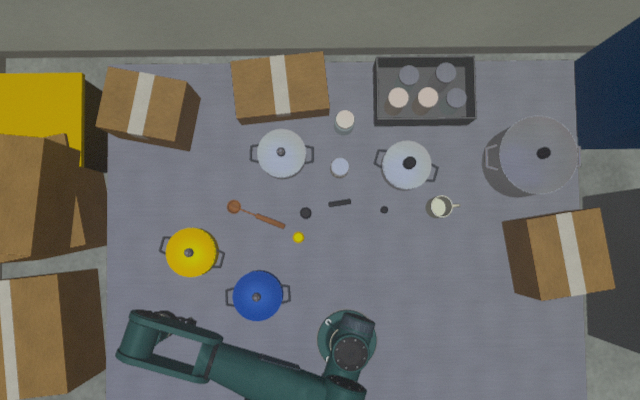

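View pics/side1.png

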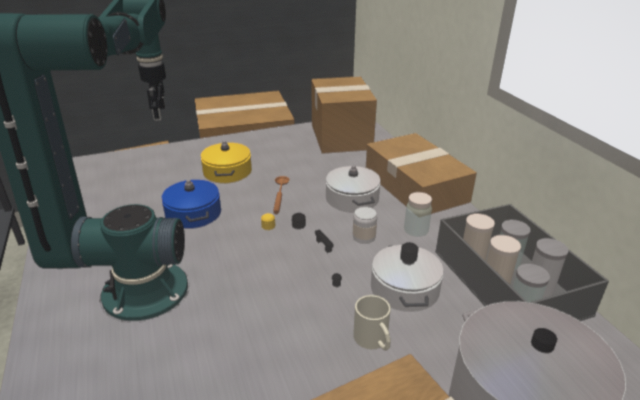

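The top view shows the target pot with a bare stud at (281,153), the wide black knob at (306,213) and its yellow look-alike at (298,238). The bar is at (340,203), the small knob at (384,210), and the pot that still has its knob at (407,165). Next I'll work out positions.

```bash
cat > h.py <<'E'
import numpy as np,cv2
from workcell import *
from scipy.spatial.transform import Rotation as R
def ray(m,u,v,fish=False):
    f=200/np.tan(np.radians(m["fovy"]/2)); x=u-m["cx"];y=v-m["cy"]
    if fish:
        r=np.hypot(x,y)+1e-9;th=r/f; d=np.array([np.sin(th)*x/r,np.sin(th)*y/r,np.cos(th)])
    else: d=np.array([x/f,y/f,1])
    T=m["camera_from_world"];Rm=T[:3,:3]
    return -Rm.T@T[:3,3], Rm.T@d
def onz(m,u,v,z,fish=False):
    o,d=ray(m,u,v,fish); return o+d*(z-o[2])/d[2]
def proj(m,P,fish=False):
    f=200/np.tan(np.radians(m["fovy"]/2));T=m["camera_from_world"]
    c=T[:3,:3]@np.array(P)+T[:3,3]
    if fish:
        r=np.hypot(c[0],c[1]);th=np.arctan2(r,c[2]);return np.array([m["cx"]+f*th*c[0]/r,m["cy"]+f*th*c[1]/r])
    return np.array([m["cx"]+f*c[0]/c[2],m["cy"]+f*c[1]/c[2]])
def totool(s,P):
    "target TCP pos in tool axes"
    return R.from_quat(s["tcp_rot"]).inv().apply(np.array(P)-s["eef_pos"])
E
python3 - <<'E'
from h import *
mt=camera_model("top");ms=camera_model("side")
p=np.load("top_p.npy");g=p.max(2).astype(int)
sub=g[200:226,292:320];ys,xs=np.nonzero(sub<60);print(len(xs),xs.mean()+292,ys.mean()+200)
print("knob top",onz(mt,xs.mean()+292,ys.mean()+200,.03))
print("stud top",onz(mt,281,152.5,.11),onz(mt,281,153,.09))
ps=np.load("side_p.npy");g=ps.max(2).astype(int)
sub=g[210:230,288:308];ys,xs=np.nonzero(sub<60);print(len(xs),xs.mean()+288,ys.mean()+210)
print("knob side",onz(ms,xs.mean()+288,ys.mean()+210,.02))
print("stud side",onz(ms,353,173,.11), onz(ms,353,180.7,.099))
print("yellow",onz(mt,298,238,.03),"bar",onz(mt,340,203,.03))
for u,v,w in((281,153,'pot'),(306,213,'k')):
    print(w,np.load("top_d.npy")[v-1:v+2,u-1:u+2])
cv2.imwrite("pics/topz.png",cv2.resize(p[110:250,220:360,::-1],None,fx=4,fy=4,interpolation=cv2.INTER_CUBIC))
cv2.imwrite("pics/sidez.png",cv2.resize(ps[140:260,250:390,::-1],None,fx=4,fy=4,interpolation=cv2.INTER_CUBIC))
E
```

```text
21 306.04761904761904 213.38095238095238
knob top [0.4478554  0.13796003 0.03      ]
stud top [0.65172913 0.21860699 0.11      ] [0.65332312 0.22002245 0.09      ]
138 298.2971014492754 220.63768115942028
knob side [0.44851253 0.13252459 0.02      ]
stud side [0.64557631 0.19318786 0.11      ] [0.63486441 0.16757144 0.099     ]
yellow [0.36158684 0.16725106 0.03      ] bar [0.48300664 0.01768264 0.03      ]
pot [[1.7083366 1.7155869 1.7128893]
 [1.7148294 1.7244228 1.7246027]
 [1.7159624 1.7251042 1.7308102]]
k [[1.7811369 1.7904683 1.7794538]
 [1.7829707 1.7854037 1.7775519]
 [1.7867762 1.7813709 1.7829343]]
```

View pics/topz.png

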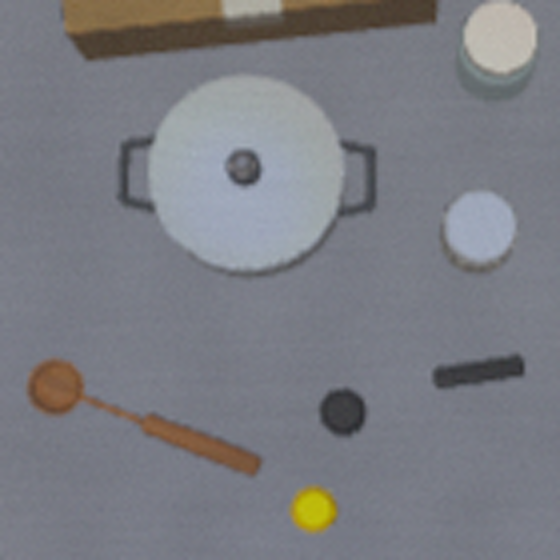

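View pics/sidez.png

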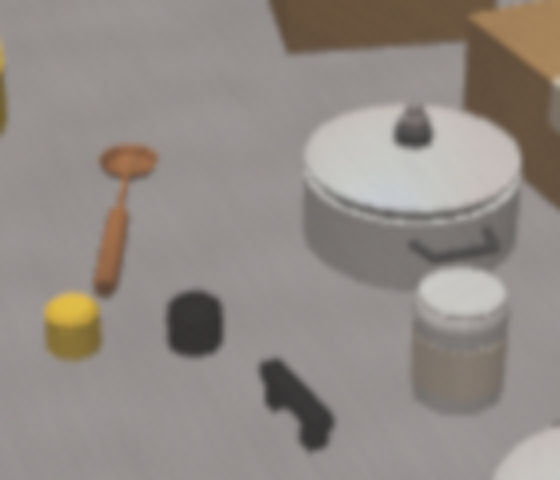

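```bash
python3 - <<'E'
from h import *
from scipy.optimize import least_squares
mt=camera_model("top");ms=camera_model("side")
def tri(a,b):
    o1,d1=ray(mt,*a);o2,d2=ray(ms,*b)
    return least_squares(lambda P:np.r_[proj(mt,P)-a,proj(ms,P)-b],[.5,.1,.05])
r=tri((280.7,151),(353.6,166));print("stud tip",r.x,r.fun)
r=tri((305.7,212.6),(298.6,220.3));print("knob",r.x,r.fun)
s=read_state();w=camera_model("wrist");print(w)
T=w["camera_from_world"];print("cam pos tool",totool(s,-T[:3,:3].T@T[:3,3]), "axis tool",R.from_quat(s["tcp_rot"]).inv().apply(T[2,:3]))
print(totool(s,[.448,.136,.16]),s["t"])
E
```

```text
stud tip [0.65678801 0.21838717 0.11912507] [ 0.15777412 -0.4358698  -0.42002507  0.04502462]
knob [0.4514908  0.13940024 0.01607097] [ 0.01743607 -0.06316853 -0.05422577  0.00374533]
{'fovy': 65.70646984690485, 'cx': 318.6494944894464, 'cy': 205.42996446902302, 'camera_from_world': array([[ 2.28063239e-01,  9.73646160e-01, -5.60590771e-04,
        -5.49613344e-01],
       [ 9.31713630e-01, -2.18073897e-01,  2.90436719e-01,
        -3.79237696e-02],
       [ 2.82660346e-01, -6.67602490e-02, -9.56894037e-01,
         3.79027633e-01],
       [ 0.00000000e+00,  0.00000000e+00,  0.00000000e+00,
         1.00000000e+00]])}
cam pos tool [-0.00023086 -0.07418961 -0.17601804] axis tool [-4.46752157e-04  2.90448052e-01  9.56890657e-01]
[-0.31514406  0.40501344  0.03733209] 0.6
```

Emit:
{"method": "drive_tool", "body": {
  "steps": [
    [-0.0286, 0.0368, 0.003, 0, 0, 0, 0],
    [-0.0286, 0.0368, 0.003, 0, 0, 0, 0],
    [-0.0286, 0.0368, 0.003, 0, 0, 0, 0],
    [-0.0286, 0.0368, 0.003, 0, 0, 0, 0],
    [-0.0286, 0.0368, 0.003, 0, 0, 0, 0],
    [-0.0286, 0.0368, 0.003, 0, 0, 0, 0],
    [-0.0286, 0.0368, 0.003, 0, 0, 0, 0],
    [-0.0286, 0.0368, 0.003, 0, 0, 0, 0],
    [-0.0286, 0.0368, 0.003, 0, 0, 0, 0],
    [-0.0286, 0.0368, 0.003, 0, 0, 0, 0],
    [0, 0, 0, 0, 0, 0, 0],
    [0, 0, 0, 0, 0, 0, 0]
  ]
}}

```text
t: 1.8
eef_pos: [0.4303, 0.1612, 0.1667]
tcp_rot: [0.783, 0.622, 0.004, 0.0]
force: [0.8, 0.4, -1.0]
width: 1.001
```

```bash
cat > w.py <<'E'
from h import *
import sys
s=read_state();m=camera_model("wrist");p,d=grab_frame("wrist")
np.savez(sys.argv[1]+".npz",p=p,d=d,T=m["camera_from_world"],f=m["fovy"],c=[m["cx"],m["cy"]],pos=s["eef_pos"],q=s["tcp_rot"])
cv2.imwrite(f"pics/{sys.argv[1]}.png",p[:,:,::-1])
print(s["t"],s["eef_pos"],s["tcp_rot"],s["force"],s["width"])
for n in sys.argv[2:]:
    for b in boxes_of("wrist",n): print(n,b,onz(m,*b["uv"],{"knob_mid":.02,"stud_tip":.12,"seat":.099}.get(n,.02),True))
E
python3 w.py w1 knob_mid stud_tip
```

```text
1.8 [0.43034941 0.16115872 0.16665695] [7.82780724e-01 6.22285417e-01 3.88983768e-03 2.60138196e-04] [ 0.83756424  0.38106458 -1.0240989 ] 1.0009573361637174
knob_mid {'uv': [303.0, 205.9], 'conf': 0.61} [0.45104733 0.13932316 0.02      ]
knob_mid {'uv': [310.8, 125.1], 'conf': 0.61} [0.36816638 0.16766049 0.02      ]
stud_tip {'uv': [598.6, 46.8], 'conf': 0.76} [0.32744879 0.46704082 0.12      ]
```

View pics/w1.png

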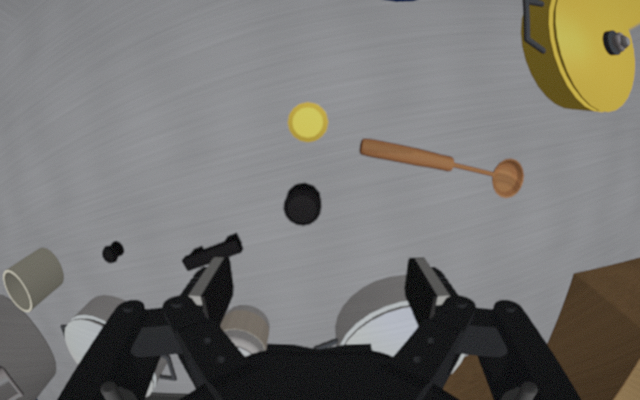

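```bash
cat >> h.py <<'E'
def hullmask(m,P,r,h,fish,rt=None):
    a=np.arange(0,2*np.pi,np.pi/12);pts=[]
    for z,rr in((0,r),(h-.005,r),(h,rt or r)):
        for t in a: pts.append(proj(m,[P[0]+rr*np.cos(t),P[1]+rr*np.sin(t),P[2]+z],fish))
    return cv2.convexHull(np.array(pts,np.float32))
def hullcent(m,P,r,h,fish,rt=None):
    H=hullmask(m,P,r,h,fish,rt);M=cv2.moments(H);return np.array([M["m10"]/M["m00"],M["m01"]/M["m00"]]),M["m00"]
def load(n):
    z=np.load(n+".npz");return z,dict(fovy=float(z["f"]),cx=z["c"][0],cy=z["c"][1],camera_from_world=z["T"])
E
python3 - <<'E'
from h import *
from scipy.optimize import least_squares
z,m=load("w1");g=z["p"].max(2)
b=(g<75).astype(np.uint8);b[:180]=0;b[228:]=0;b[:,:280]=0;b[:,326:]=0
M=cv2.moments(b,True);c=np.array([M["m10"],M["m01"]])/M["m00"]
r=least_squares(lambda x:hullcent(m,[x[0],x[1],0],.0203,.036,True,.016)[0]-c,[.45,.139],diff_step=1e-3)
print(c,M["m00"],hullcent(m,[*r.x,0],.0203,.036,True,.016),r.x,r.fun)
s=read_state();print(totool(s,[*r.x,.1]),R.from_quat(s["tcp_rot"]).as_matrix())
E
```

```text
[302.42349049 203.92473118] 1209.0 (array([302.42348977, 203.92472987]), 1313.602592180483) [0.44910813 0.13908942] [-7.13372685e-07 -1.31193298e-06]
[-0.01909622  0.0239213   0.06683211] [[ 0.22158052  0.97511788  0.00686937]
 [ 0.97512498 -0.22161285  0.00436009]
 [ 0.00577394  0.00573238 -0.9999669 ]]
```

```bash
python3 - <<'E'
from h import *
z,m=load("w1");Rm=R.from_quat(z["q"])
for zz in(0,-.013,-.02):
    for x in(-.0425,.0425):
        print(zz,x,[proj(m,z["pos"]+Rm.apply([x,y,zz]),True).round() for y in(-.011,.011)])
d=z["d"]
for v in range(256,300,6): print(v,d[v,405:440:5].round(3))
E
python3 - <<'E'
import cv2
p=cv2.imread("pics/w1.png")[230:380,180:480];cv2.imwrite("pics/w1z.png",cv2.resize(p,None,fx=2.6,fy=2.6))
E
```

```text
0 -0.0425 [array([250., 221.]), array([253., 253.])]
0 0.0425 [array([388., 221.]), array([386., 253.])]
-0.013 -0.0425 [array([245., 228.]), array([248., 262.])]
-0.013 0.0425 [array([393., 228.]), array([390., 262.])]
-0.02 -0.0425 [array([242., 233.]), array([246., 268.])]
-0.02 0.0425 [array([396., 233.]), array([392., 268.])]
256 [0.378 0.379 0.38  0.38  0.379 0.381 0.38 ]
262 [0.382 0.138 0.134 0.134 0.134 0.382 0.383]
268 [0.383 0.139 0.133 0.128 0.128 0.128 0.135]
274 [0.388 0.138 0.131 0.124 0.123 0.122 0.121]
280 [0.145 0.139 0.13  0.122 0.117 0.118 0.118]
286 [0.146 0.137 0.13  0.123 0.116 0.113 0.113]
292 [0.146 0.137 0.131 0.123 0.115 0.11  0.11 ]
298 [0.33  0.136 0.128 0.122 0.116 0.11  0.108]
```

View pics/w1z.png

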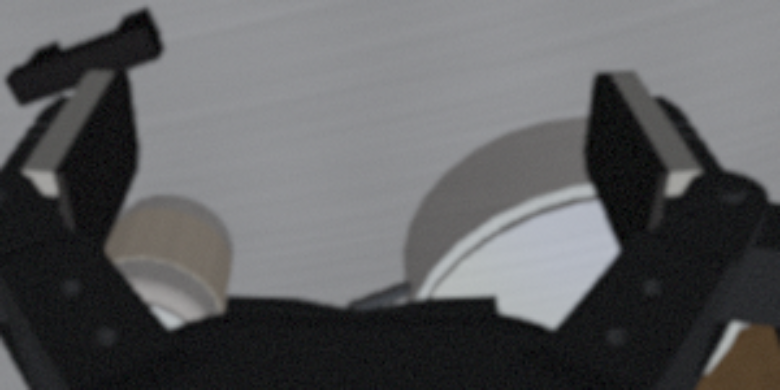

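```bash
python3 - <<'E'
from h import *
z,m=load("w1");Rm=R.from_quat(z["q"]).inv();d=z["d"]
for u,v in((413,264),(410,270),(415,262),(408,288),(408,282),(413,300),(425,270),(432,282),(424,300)):
    f=200/np.tan(np.radians(m["fovy"]/2));o,k=ray(m,u,v,True)
    zc=(m["camera_from_world"][:3,:3]@k)[2]
    P=o+k*d[v,u]/zc
    print(u,v,Rm.apply(P-z["pos"]).round(4))
E
```

```text
413 264 [ 0.0424 -0.0099 -0.0555]
410 270 [ 0.0423 -0.0053 -0.0526]
415 262 [ 0.0434 -0.0108 -0.0552]
408 288 [ 0.0424  0.0041 -0.0535]
408 282 [ 0.042   0.0009 -0.0532]
413 300 [ 0.0422  0.0044 -0.0635]
425 270 [ 0.0454 -0.0111 -0.0637]
432 282 [ 0.0451 -0.0112 -0.074 ]
424 300 [ 0.0427 -0.0033 -0.075 ]
```

```bash
python3 - <<'E'
from h import *
z,m=load("w1");d=z["d"]
for u,v in((303,195),(250,100),(303,150),(350,200),(308,122)):
    o,k=ray(m,u,v,True);zc=(m["camera_from_world"][:3,:3]@k)[2];print(u,v,(o+k*d[v,u]/zc).round(4))
ms=camera_model("side");p,dd=grab_frame("side")
Rm=R.from_quat(z["q"])
im=p[:,:,::-1].copy()
c=[]
for x in(-.0425,.0425):
  for zz in(0,-.053):
    q=proj(ms,z["pos"]+Rm.apply([x,0,zz]));c.append(q)
u0=int(np.mean(c,0)[0])-75;v0=int(np.mean(c,0)[1])-55
im=cv2.resize(im[v0:v0+110,u0:u0+150],None,fx=5,fy=5,interpolation=cv2.INTER_CUBIC)
for i,q in enumerate(c): cv2.circle(im,(int((q[0]-u0+.5)*5),int((q[1]-v0+.5)*5)),4,(0,0,255) if i%2==0 else (0,255,0),-1)
cv2.imwrite("pics/s2.png",im)
E
```

```text
303 195 [0.4349 0.144  0.0364]
250 100 [ 0.3248  0.1082 -0.0013]
303 150 [ 0.394   0.1522 -0.0016]
350 200 [ 0.4627  0.1916 -0.0016]
308 122 [0.364  0.1662 0.036 ]
```

View pics/s2.png

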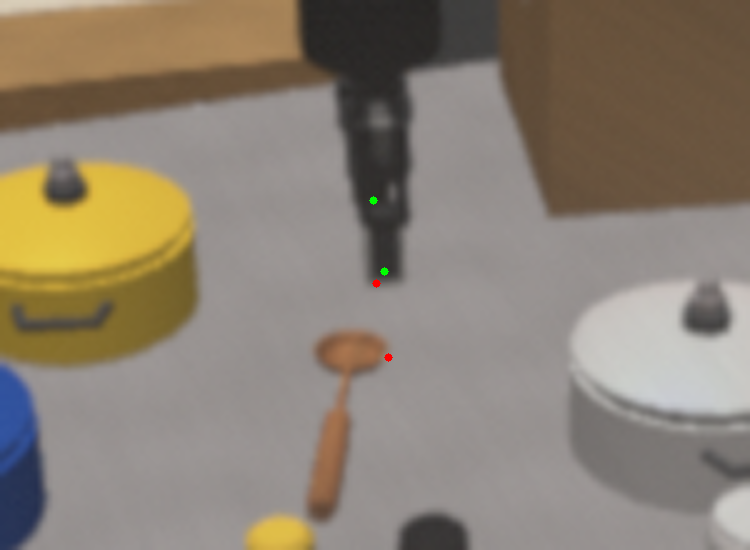

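The wrist depth and the side view agree that the open fingertips really end about 53 mm behind the reported TCP, not at it. The knob is confirmed at (303,205) in the wrist view. I'll rely on what I measured and go down in stages.

Emit:
{"method": "drive_tool", "body": {
  "steps": [
    [-0.01, 0.012, 0.036, 0.3, -0.3, 0, 0],
    [-0.009, 0.012, 0.036, 0, 0, 0, 0],
    [0, 0, 0.036, 0, 0, 0, 0],
    [0, 0, 0.036, 0, 0, 0, 0],
    [0, 0, 0, 0, 0, 0, 0],
    [0, 0, 0, 0, 0, 0, 0]
  ]
}}

```text
t: 2.6
eef_pos: [0.45, 0.148, 0.024]
tcp_rot: [0.776, 0.631, 0.006, 0.002]
force: [0.0, 0.1, 0.5]
width: 0.999
```

```bash
cat > side.py <<'E'
from h import *
import sys
p,d=grab_frame("side");u,v=int(sys.argv[2]),int(sys.argv[3])
cv2.imwrite(f"pics/{sys.argv[1]}.png",cv2.resize(p[v-60:v+60,u-75:u+75,::-1],None,fx=5,fy=5,interpolation=cv2.INTER_CUBIC))
E
python3 w.py w2 ; python3 side.py s3 300 200; python3 - <<'E'
from h import *
z,m=load("w2");Rm=R.from_quat(z["q"]);print(Rm.as_matrix()[:,2])
d=z["d"];g=np.indices(d.shape);f=200/np.tan(np.radians(m["fovy"]/2))
x=g[1]-m["cx"];y=g[0]-m["cy"];r=np.hypot(x,y);th=r/f
zc=np.cos(th);k=np.stack([np.sin(th)*x/r,np.sin(th)*y/r,zc],-1)*(d/zc)[...,None]
T=m["camera_from_world"];P=(k-T[:3,3])@T[:3,:3]
L=Rm.inv().apply((P-z["pos"]).reshape(-1,3)).reshape(P.shape)
for sgn in(-1,1):
    M=(abs(L[...,1])<.013)&(sgn*L[...,0]>.03)&(sgn*L[...,0]<.06)&(L[...,2]<-.03)&(L[...,2]>-.2)&(d>.05)
    q=L[M];print(sgn,len(q),q[:,2].max(),np.percentile(q[:,2],[90,98]), np.percentile(abs(q[q[:,2]>-.08][:,0]),[2,10]),np.percentile(q[:,1],[1,99]))
E
```

```text
2.6 [0.44998801 0.14795706 0.0239845 ] [0.77604372 0.6306506  0.0057155  0.00181742] [0.03765116 0.07565713 0.49751749] 0.9986713912260393
[ 0.01116327  0.00438818 -0.99992806]
-1 6280 -0.0457064373581844 [-0.06187305 -0.05153474] [0.04245578 0.04270581] [-0.01275176  0.01022699]
1 6573 -0.04472924609589124 [-0.06218171 -0.05162246] [0.04199956 0.04218688] [-0.01280567  0.01040435]
```

View pics/w2.png

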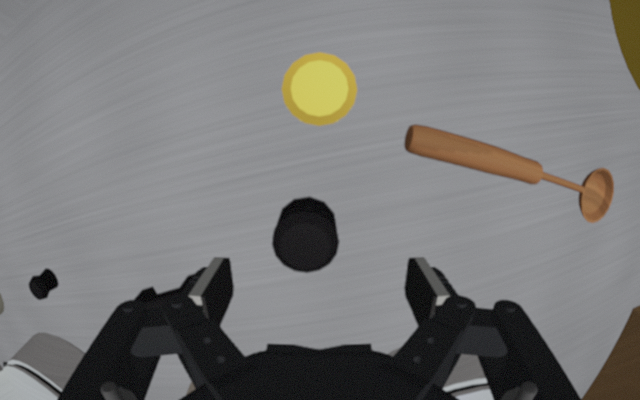

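View pics/s3.png

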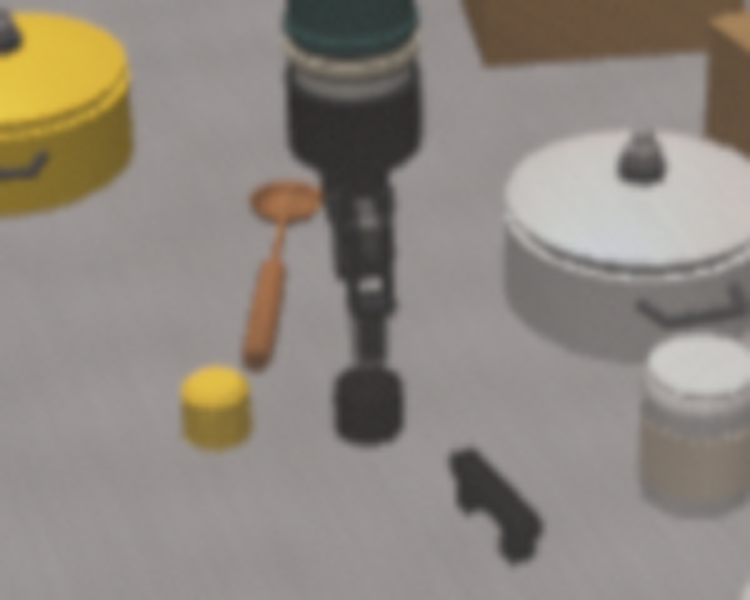

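```bash
cat >> h.py <<'E'
def level(s):
    M=R.from_quat(s["tcp_rot"]); t=M.inv().apply([0,0,-1.]); v=np.cross([0,0,1.],t); return np.degrees(v)
E
python3 - <<'E'
from h import *
from scipy.optimize import least_squares
z,m=load("w2");g=z["p"].max(2)
b=(g<75).astype(np.uint8);b[:190]=0;b[276:]=0;b[:,:265]=0;b[:,345:]=0
M=cv2.moments(b,True);c=np.array([M["m10"],M["m01"]])/M["m00"]
r=least_squares(lambda x:hullcent(m,[x[0],x[1],0],.0203,.036,True,.016)[0]-c,[.45,.139],diff_step=1e-3)
print(c,M["m00"],hullcent(m,[*r.x,0],.0203,.036,True,.016)[1],r.x)
s=read_state();print(totool(s,[*r.x,-.02]),level(s),R.from_quat(s["tcp_rot"]).as_matrix())
E
```

```text
[305.54118573 235.06768101] 3812.0 4066.6965996176004 [0.44861902 0.13950791]
[-0.00878828 -0.00062491  0.04458946] [ 0.64346636 -0.4020751   0.        ] [[ 0.20495959  0.9786915   0.0124307 ]
 [ 0.97874528 -0.20502885  0.00456618]
 [ 0.00701753  0.01123061 -0.99991231]]
```

Emit:
{"method": "drive_tool", "body": {
  "steps": [
    [-0.0088, 0, 0, 0.64, -0.4, 0, 0],
    [0, 0, 0.01, 0, 0, 0, 0],
    [0, 0, 0.01, 0, 0, 0, 0],
    [0, 0, 0, 0, 0, 0, 0]
  ]
}}

```text
t: 3.1
eef_pos: [0.453, 0.1396, 0.0093]
tcp_rot: [0.776, 0.631, 0.005, 0.003]
force: [-0.0, 0.3, -0.5]
width: 1.003
```

```bash
python3 - <<'E'
from h import *
s=read_state();print(s["eef_pos"],totool(s,[.449,.1393,-.035]),level(s),s["force"])
E
```

```text
[0.45304325 0.1395877  0.00927491] [-0.00127304 -0.00435418  0.04422804] [ 0.5887841 -0.2151718  0.       ] [-0.00462495  0.30907521 -0.51954748]
```

Emit:
{"method": "drive_tool", "body": {
  "steps": [
    [-0.0012, -0.0043, 0, 0.6, -0.2, 0, 0],
    [0, 0, 0, 0.4, -0.2, 0, 0],
    [0, 0, 0.012, 0, 0, 0, 0],
    [0, 0, 0.012, 0, 0, 0, 0],
    [0, 0, 0, 0, 0, 0, 0]
  ]
}}

```text
t: 3.6
eef_pos: [0.448, 0.1391, -0.0169]
tcp_rot: [0.776, 0.631, -0.004, -0.002]
force: [0.1, -0.2, -0.3]
width: 1.002
```

```bash
python3 - <<'E'
from h import *
s=read_state();print(s["eef_pos"],totool(s,[.449,.1393,-.035]),level(s),s["force"])
E
```

```text
[ 0.44801836  0.13913118 -0.01688348] [0.00043283 0.00108648 0.01810615] [-0.50651823  0.21132709  0.        ] [ 0.06374287 -0.16623383 -0.28465447]
```

Emit:
{"method": "drive_tool", "body": {
  "steps": [
    [0.0004, 0.001, 0, -0.5, 0.2, 0, 0],
    [0, 0, 0.009, 0, 0, 0, 0],
    [0, 0, 0.008, 0, 0, 0, 0],
    [0, 0, 0, 0, 0, 0, 60],
    [0, 0, 0, 0, 0, 0, 60],
    [0, 0, 0, 0, 0, 0, 60]
  ],
  "squeeze": 60
}}

```text
t: 4.2
eef_pos: [0.4485, 0.1392, -0.0364]
tcp_rot: [0.776, 0.631, -0.001, -0.0]
force: [-0.1, 0.2, 0.5]
width: 0.761
```

```bash
python3 w.py w3; python3 side.py s4 300 200; python3 - <<'E'
from h import *
s=read_state();print(totool(s,[.449,.1393,-.035]),level(s),s["force"],s["width"])
E
```

```text
4.2 [ 0.44845934  0.13923696 -0.03639823] [ 7.76043057e-01  6.30679633e-01 -5.70127024e-04 -2.19597573e-04] [-0.10179935  0.23178152  0.51990585] 0.7609833818123457
[ 6.04296955e-05  3.01916207e-04 -1.14701002e-03] [-0.03029301  0.02288047  0.        ] [-0.95998684 -0.58707875  0.15937537] 0.7635125283223485
```

View pics/w3.png

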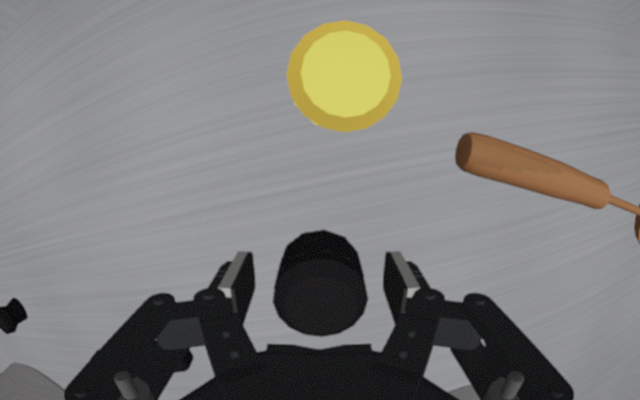

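View pics/s4.png

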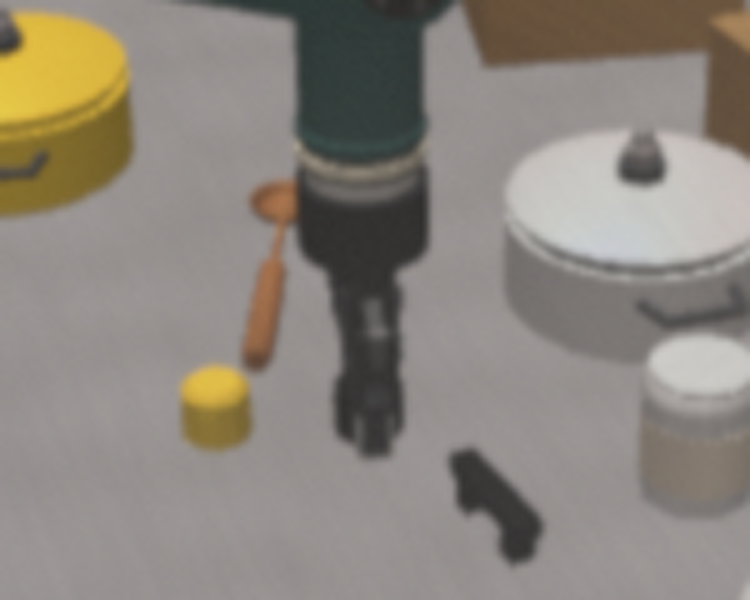

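```bash
cat >> h.py <<'E'
def cloud(n):
    z,m=load(n);Rm=R.from_quat(z["q"]);d=z["d"]
    g=np.indices(d.shape);f=200/np.tan(np.radians(m["fovy"]/2))
    x=g[1]-m["cx"];y=g[0]-m["cy"];r=np.hypot(x,y)+1e-9;th=r/f;zc=np.cos(th)
    k=np.stack([np.sin(th)*x/r,np.sin(th)*y/r,zc],-1)*(d/zc)[...,None]
    T=m["camera_from_world"];P=(k-T[:3,3])@T[:3,:3]
    return z,m,P,Rm.inv().apply((P-z["pos"]).reshape(-1,3)).reshape(P.shape)
E
python3 - <<'E'
from h import *
z,m,P,L=cloud("w3")
for sg,cols in((1,range(386,420,4)),(-1,range(224,256,4))):
  for v in(254,258,262,270,280):
    print(sg,v,[tuple((L[v,u]*1000).round().astype(int)) for u in cols])
print(P[200:340:15,321].round(3))
E
```

```text
1 254 [(np.int64(32), np.int64(-10), np.int64(-43)), (np.int64(33), np.int64(-11), np.int64(-47)), (np.int64(35), np.int64(-11), np.int64(-47)), (np.int64(37), np.int64(-11), np.int64(-47)), (np.int64(39), np.int64(-12), np.int64(-48)), (np.int64(45), np.int64(-6), np.int64(-36)), (np.int64(47), np.int64(-5), np.int64(-36)), (np.int64(49), np.int64(-5), np.int64(-36)), (np.int64(51), np.int64(-5), np.int64(-36))]
1 258 [(np.int64(33), np.int64(-7), np.int64(-43)), (np.int64(32), np.int64(-11), np.int64(-51)), (np.int64(34), np.int64(-11), np.int64(-50)), (np.int64(36), np.int64(-11), np.int64(-50)), (np.int64(38), np.int64(-10), np.int64(-50)), (np.int64(45), np.int64(-4), np.int64(-36)), (np.int64(47), np.int64(-4), np.int64(-37)), (np.int64(49), np.int64(-3), np.int64(-36)), (np.int64(52), np.int64(-3), np.int64(-36))]
1 262 [(np.int64(32), np.int64(-5), np.int64(-44)), (np.int64(32), np.int64(-9), np.int64(-52)), (np.int64(33), np.int64(-11), np.int64(-55)), (np.int64(35), np.int64(-11), np.int64(-55)), (np.int64(37), np.int64(-11), np.int64(-55)), (np.int64(39), np.int64(-11), np
[... 2419 characters left out ...]
33), np.int64(-6), np.int64(-52)), (np.int64(-33), np.int64(-2), np.int64(-45))]
-1 280 [(np.int64(-38), np.int64(-11), np.int64(-71)), (np.int64(-37), np.int64(-11), np.int64(-72)), (np.int64(-35), np.int64(-11), np.int64(-71)), (np.int64(-34), np.int64(-10), np.int64(-70)), (np.int64(-33), np.int64(-9), np.int64(-68)), (np.int64(-33), np.int64(-5), np.int64(-60)), (np.int64(-33), np.int64(-2), np.int64(-55)), (np.int64(-33), np.int64(4), np.int64(-46))]
[[ 0.415  0.147 -0.001]
 [ 0.422  0.146  0.001]
 [ 0.43   0.144  0.   ]
 [ 0.43   0.144  0.018]
 [ 0.43   0.144  0.031]
 [ 0.376  0.154  0.14 ]
 [ 0.441  0.141  0.035]
 [ 0.448  0.14   0.035]
 [ 0.456  0.138  0.035]
 [ 0.465  0.137  0.035]]
```

Emit:
{"method": "drive_tool", "body": {
  "steps": [
    [0, 0, -0.004, 0, 0, 0, 60],
    [0, 0, 0, 0, 0, 0, 255],
    [0, 0, 0, 0, 0, 0, 255],
    [0, 0, 0, 0, 0, 0, 255],
    [0, 0, 0, 0, 0, 0, 255],
    [0, 0, 0, 0, 0, 0, 255]
  ],
  "squeeze": 80
}}

```text
t: 4.9
eef_pos: [0.4496, 0.1395, -0.0305]
tcp_rot: [0.776, 0.631, 0.001, 0.0]
force: [-0.1, 0.2, -0.6]
width: 0.454
```

```bash
python3 w.py w4;  python3 - <<'E'
from h import *
s=read_state();print(level(s),s["force"],s["width"])
z,m,P,L=cloud("w4")
for sg,cols in((1,range(340,400,6)),):
  for v in(240,246,252,258,262,270):
    print(sg,v,[(L[v,u]*1000).round().astype(int).tolist() for u in cols])
E
```

```text
4.9 [ 0.44957728  0.13949183 -0.03047255] [7.75996534e-01 6.30736596e-01 7.09802875e-04 4.71238233e-04] [-0.09396197  0.20227199 -0.64948587] 0.45351675068333175
[ 0.08015193 -0.02513376  0.        ] [ 0.19453021 -0.00589659 -1.2532586 ] 0.44865013864081893
1 240 [[10, -18, -45], [13, -15, -39], [17, -11, -30], [20, -11, -30], [23, -12, -31], [27, -11, -29], [29, -11, -30], [32, -12, -31], [36, -11, -30], [39, -11, -30]]
1 246 [[9, -18, -52], [12, -16, -48], [16, -12, -38], [20, -8, -29], [23, -8, -29], [26, -8, -30], [30, -8, -30], [33, -8, -30], [36, -8, -30], [40, -7, -29]]
1 252 [[9, -18, -57], [12, -16, -54], [15, -12, -46], [19, -8, -38], [21, -11, -44], [24, -10, -43], [30, -4, -30], [33, -4, -29], [37, -4, -29], [40, -4, -30]]
1 258 [[9, -17, -61], [11, -16, -60], [14, -14, -55], [18, -9, -45], [20, -11, -50], [23, -11, -50], [28, -6, -41], [31, -7, -43], [37, 0, -29], [41, 0, -28]]
1 262 [[8, -16, -63], [11, -15, -63], [14, -14, -60], [18, -10, -51], [20, -12, -56], [22, -11, -55], [25, -11, -55], [30, -7, -47], [37, 2, -30], [40, 2, -30]]
1 270 [[8, -13, -65], [11, -12, -63], [14, -11, -62], [16, -11, -61], [19, -11, -62], [21, -11, -62], [24, -11, -62], [28, -7, -55], [31, -7, -54], [41, 7, -30]]
```

View pics/w4.png

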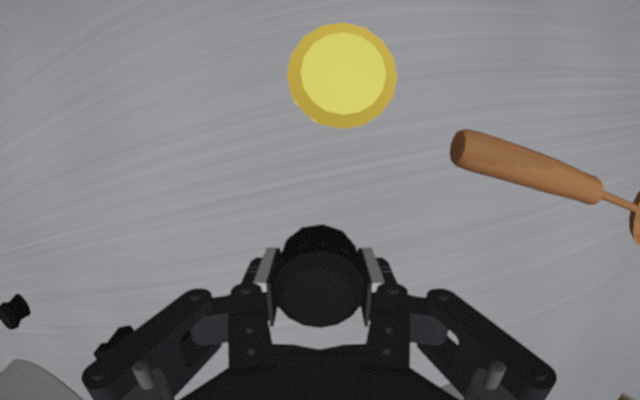

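Emit:
{"method": "drive_tool", "body": {
  "steps": [
    [0, 0, -0.02, 0, 0, 0, 255],
    [0, 0, -0.04, 0, 0, 0, 255],
    [0, 0, -0.04, 0, 0, 0, 255],
    [0, 0, -0.04, 0, 0, 0, 255],
    [0.02, 0.03, -0.03, 0, 0, 0, 255],
    [0.03, 0.03, 0, 0, 0, 0, 255],
    [0.03, 0.03, 0, 0, 0, 0, 255],
    [0.02, 0.01, 0, 0, 0, 0, 255],
    [0, 0, 0, 0, 0, 0, 255]
  ]
}}

```text
t: 5.85
eef_pos: [0.5685, 0.2184, 0.1413]
tcp_rot: [0.777, 0.63, -0.002, -0.001]
force: [-1.0, -0.3, -0.9]
width: 0.454
```

```bash
python3 w.py w5 stud_tip seat;  python3 - <<'E'
from h import *
s=read_state();print(level(s),s["force"],s["width"],totool(s,[.655,.2185,.2]))
E
```

```text
5.85 [0.56854826 0.21842975 0.14129555] [ 0.77663031  0.62995141 -0.00225246 -0.00122968] [-0.96958498 -0.34472261 -0.91544771] 0.45366232878468643
stud_tip {'uv': [356.6, 250.1], 'conf': 0.57} [0.5919839  0.24047603 0.12      ]
stud_tip {'uv': [353.9, 238.7], 'conf': 0.29} [0.58294707 0.2400411  0.12      ]
seat {'uv': [357.9, 250.7], 'conf': 0.96} [0.60283314 0.24211492 0.099     ]
[-0.32913209  0.21742228  0.        ] [ 0.94322845 -0.14022233 -0.04992981] 0.45436310310875583 [ 0.02051848  0.08572123 -0.05906187]
```

View pics/w5.png

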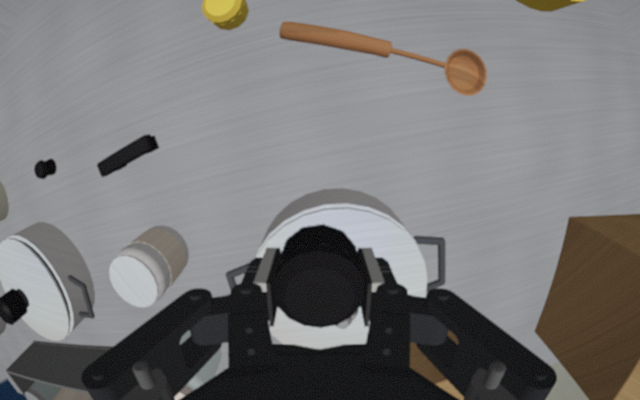

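Emit:
{"method": "drive_tool", "body": {
  "steps": [
    [0.01, 0.02, -0.03, -0.3, 0.2, 0, 255],
    [0.01, 0.035, -0.03, 0, 0, 0, 255],
    [0, 0.03, 0, 0, 0, 0, 255],
    [0, 0, 0, 0, 0, 0, 255],
    [0, 0, 0, 0, 0, 0, 255]
  ]
}}

```text
t: 6.5
eef_pos: [0.6472, 0.2126, 0.1966]
tcp_rot: [0.778, 0.628, -0.008, -0.003]
force: [-0.7, 0.2, -0.4]
width: 0.451
```

```bash
python3 w.py w6 stud_tip seat;  python3 - <<'E'
from h import *
s=read_state();print(level(s),s["force"],s["width"],totool(s,[.655,.2185,.2]))
E
```

```text
6.5 [0.64721386 0.21256043 0.19655201] [ 0.77796915  0.62823989 -0.00833111 -0.00303823] [-0.71105538  0.232066   -0.39254104] 0.45060033190861454
stud_tip {'uv': [329.6, 182.7], 'conf': 0.8} [0.63083105 0.22437193 0.12      ]
seat {'uv': [331.8, 185.0], 'conf': 0.78} [0.63773689 0.22551442 0.099     ]
[-0.92353351  0.55832926  0.        ] [ 0.41592173  0.44505434 -0.28017258] 0.45278610413789655 [ 0.00717133  0.00716458 -0.00429293]
```

View pics/w6.png

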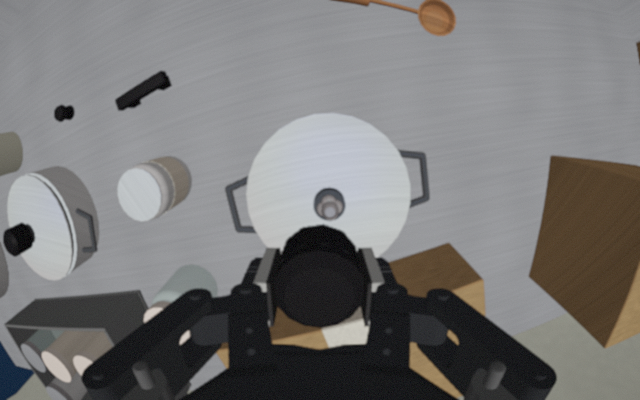

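```bash
python3 - <<'E'
from h import *
z,m,P,L=cloud("w6")
im=cv2.resize(z["p"][180:230,300:360,::-1],None,fx=12,fy=12,interpolation=cv2.INTER_CUBIC);cv2.imwrite("pics/w6z.png",im)
hi=P[180:230,300:360]
M=(hi[...,2]>.105)&(hi[...,2]<.13);q=hi[M];print(len(q),q.mean(0),q[:,2].max())
for lo,h in((.093,.102),(.102,.108),(.108,.113),(.113,.117),(.117,.125)):
    M=(hi[...,2]>lo)&(hi[...,2]<h);q=hi[M];v,u=np.nonzero(M)
    if len(q):print(lo,len(q),q.mean(0).round(4),q[:,:2].min(0).round(4),q[:,:2].max(0).round(4),u.mean()+300,v.mean()+180)
# lid circle from depth: lid above .07
M=(P[...,2]>.07)&(P[...,2]<.098)&(np.hypot(P[...,0]-.65,P[...,1]-.22)<.11);q=P[M]
# fit sphere/dome
A=np.c_[2*q,np.ones(len(q))];s=np.linalg.lstsq(A,(q**2).sum(1),rcond=None)[0];print("dome",s[:3],len(q))
E
```

```text
471 [0.65368004 0.21967363 0.11348444] 0.12089895844054395
0.093 353 [0.6515 0.2201 0.0982] [0.6407 0.2044] [0.6713 0.2344] 328.95467422096317 200.25779036827197
0.102 35 [0.6503 0.2196 0.1069] [0.6439 0.2078] [0.6644 0.2309] 328.42857142857144 201.68571428571428
0.108 204 [0.6532 0.2196 0.1104] [0.6443 0.2082] [0.6668 0.2307] 329.1862745098039 205.76960784313727
0.113 104 [0.6535 0.22   0.1151] [0.6476 0.2109] [0.6629 0.2273] 329.72115384615387 207.5
0.117 128 [0.6555 0.2195 0.1189] [0.6495 0.2139] [0.6616 0.2249] 329.7734375 211.0625
dome [ 0.65518901  0.21946798 -0.12855714] 16436
```

View pics/w6z.png

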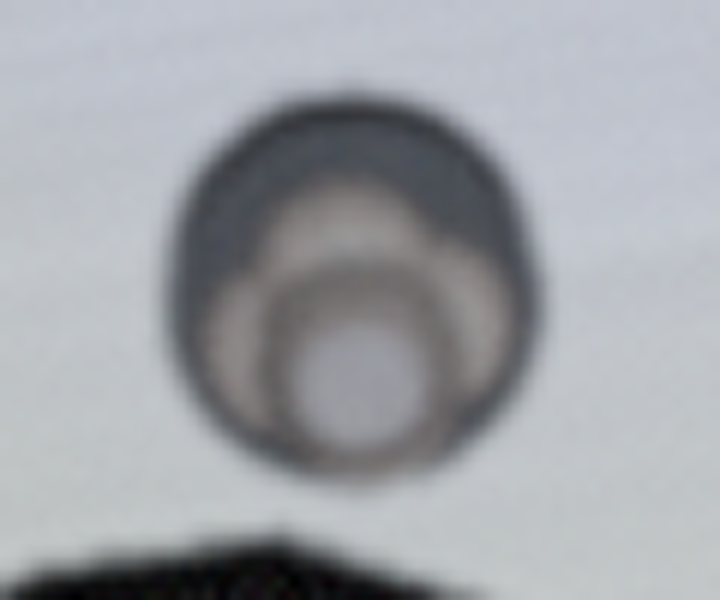

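```bash
cat > kn.py <<'E'
from h import *
import sys
from scipy.optimize import least_squares
for n in sys.argv[1:]:
    z,m,P,L=cloud(n)
    v,u=np.indices(L.shape[:2]);box=(u>280)&(u<362)&(v>220)&(v<330)
    top=box&(L[...,2]<-.0645)&(L[...,2]>-.070)&(abs(L[...,0])<.022)&(abs(L[...,1])<.024)
    q=L[top];print(n,"top face",len(q),q.mean(0).round(4),np.percentile(q,[2,98],axis=0).round(4).tolist())
    # front side wall
    fr=box&(L[...,2]>-.060)&(L[...,2]<-.033)&(abs(L[...,0])<.013)&(L[...,1]<-.01)
    q=L[fr];r=least_squares(lambda c:np.hypot(q[:,0]-c[0],q[:,1]-c[1])-.0197,[0,0],loss="soft_l1",f_scale=.001);print("wall fit",len(q),r.x.round(4),np.std(r.fun).round(4), "zmax",np.percentile(L[box&(abs(L[...,0])<.01)&(L[...,1]<-.015)&(L[...,1]>-.023)][:,2],[95,99]))
E
python3 kn.py w4 w5 w6; python3 - <<'E'
from h import *
z,m=load("w6")
print(onz(m,329.3,211.6,.12,True))
E
```

```text
w4 top face 3737 [-0.0003 -0.0015 -0.0658] [[-0.0147, -0.0151, -0.067], [0.0142, 0.0134, -0.0646]]
wall fit 1311 [-0.0003 -0.0003] 0.0004 zmax [-0.02991873 -0.02914887]
w5 top face 3688 [-0.0002 -0.0014 -0.0658] [[-0.0146, -0.0151, -0.0669], [0.0141, 0.0136, -0.0646]]
wall fit 1301 [-0.0002 -0.0003] 0.0004 zmax [-0.03300879 -0.03038807]
w6 top face 3701 [-0.0003 -0.0015 -0.0658] [[-0.0147, -0.0151, -0.067], [0.0141, 0.0134, -0.0646]]
wall fit 1302 [-0.0002 -0.0003] 0.0004 zmax [-0.03291848 -0.03038961]
[0.65553909 0.21904429 0.12      ]
```

The stud tip is at (329,212) in the wrist view. Its ray, the depth slices and the dome fit all give (0.6555, 0.2193). The knob's axis is within 0.5 mm of the tool axis, and its underside is about 30 mm behind the TCP.

Emit:
{"method": "drive_tool", "body": {
  "steps": [
    [0, 0, 0, -0.9, 0.55, 0, 255],
    [0.007, 0.007, 0.015, 0, 0, 0, 255],
    [0, 0, 0.015, 0, 0, 0, 255],
    [0, 0, 0.015, 0, 0, 0, 255],
    [0, 0, 0, 0, 0, 0, 255],
    [0, 0, 0, 0, 0, 0, 255]
  ]
}}

```text
t: 7.25
eef_pos: [0.651, 0.2197, 0.1454]
tcp_rot: [0.777, 0.63, -0.001, -0.001]
force: [0.3, -0.1, -0.1]
width: 0.454
```

```bash
cat > st.py <<'E'
from h import *
s=read_state();print(s["t"],s["eef_pos"].round(4),"lvl",level(s).round(2),"F",s["force"].round(2),s["width"].round(3),"to(.656,.2195,.115)",totool(s,[.656,.2195,.115]).round(4))
E
python3 st.py
```

```text
Traceback (most recent call last):
  File "st.py", line 2, in <module>
    s=read_state();print(s["t"],s["eef_pos"].round(4),"lvl",level(s).round(2),"F",s["force"].round(2),s["width"].round(3),"to(.656,.2195,.115)",totool(s,[.656,.2195,.115]).round(4))
                                                                                                      ^^^^^^^^^^^^^^^^
AttributeError: 'float' object has no attribute 'round'
```

```bash
sed -i 's/s\["width"\].round(3)/s["width"]/' st.py; python3 st.py
```

```text
7.25 [0.651  0.2197 0.1454] lvl [-0.2   0.06  0.  ] F [ 0.25 -0.08 -0.06] 0.4535724877948223 to(.656,.2195,.115) [0.0009 0.005  0.0304]
```

Emit:
{"method": "drive_tool", "body": {
  "steps": [
    [0.001, 0.005, 0, -0.2, 0.05, 0, 255],
    [0, 0, 0.01, 0, 0, 0, 255],
    [0, 0, 0.01, 0, 0, 0, 255],
    [0, 0, 0, 0, 0, 0, 255],
    [0, 0, 0, 0, 0, 0, 255]
  ]
}}

```text
t: 7.75
eef_pos: [0.6571, 0.2198, 0.1244]
tcp_rot: [0.777, 0.63, 0.001, 0.0]
force: [1.0, -0.9, -1.0]
width: 0.453
```

```bash
python3 st.py; python3 w.py w7; python3 side.py s7 353 165;python3 - <<'E'
from h import *
p,d=grab_frame("top");cv2.imwrite("pics/t7.png",cv2.resize(p[110:200,230:340,::-1],None,fx=6,fy=6,interpolation=cv2.INTER_CUBIC))
z,m=load("w7")
im=cv2.resize(z["p"][180:260,270:370,::-1],None,fx=8,fy=8,interpolation=cv2.INTER_CUBIC);cv2.imwrite("pics/w7z.png",im)
E
```

```text
7.75 [0.6571 0.2198 0.1244] lvl [ 0.09 -0.03  0.  ] F [ 0.96 -0.91 -1.05] 0.4532537726054053 to(.656,.2195,.115) [-0.0005 -0.0011  0.0094]
7.75 [0.65712392 0.21976696 0.12440093] [7.76907806e-01 6.29613787e-01 7.08181499e-04 4.89872905e-04] [ 0.95693255 -0.90595959 -1.04621935] 0.4532537726054053
```

View pics/w7z.png

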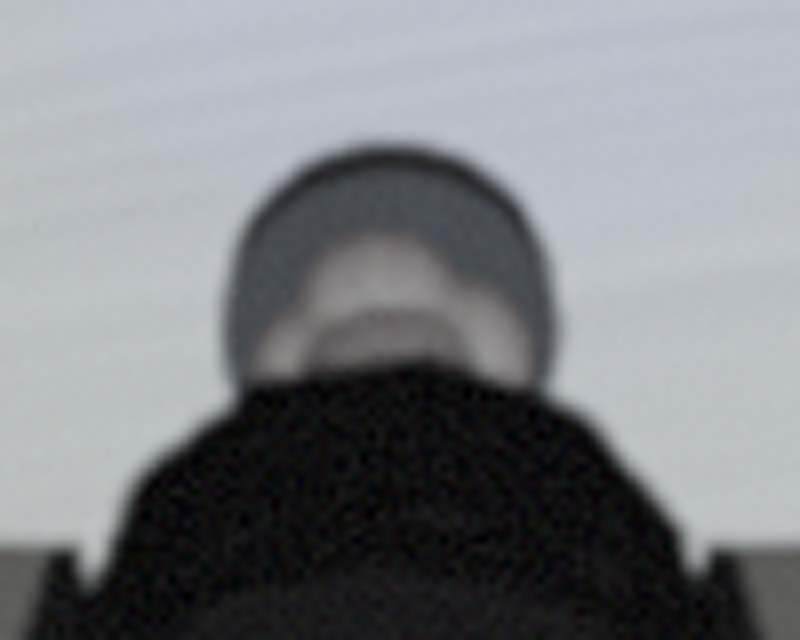

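View pics/s7.png

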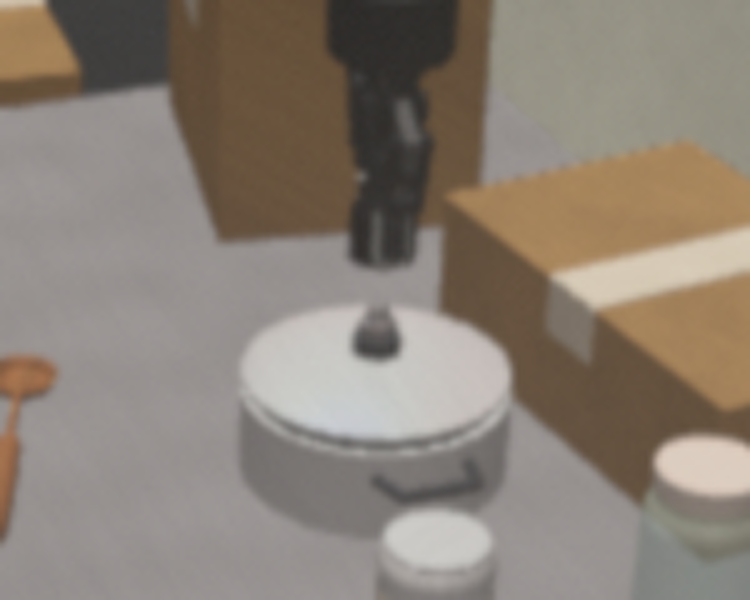

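Emit:
{"method": "drive_tool", "body": {
  "steps": [
    [-0.0005, -0.0011, 0, 0.1, 0, 0, 255],
    [0, 0, 0.008, 0, 0, 0, 255],
    [0, 0, 0.008, 0, 0, 0, 255],
    [0, 0, 0.006, 0, 0, 0, 255],
    [0, 0, 0, 0, 0, 0, 255],
    [0, 0, 0, 0, 0, 0, 255]
  ]
}}

```text
t: 8.5
eef_pos: [0.6561, 0.2196, 0.1013]
tcp_rot: [0.777, 0.63, 0.001, 0.0]
force: [0.1, -0.4, -1.3]
width: 0.455
```

```bash
python3 st.py
```

```text
8.5 [0.6561 0.2196 0.1013] lvl [ 0.05 -0.06  0.  ] F [ 0.08 -0.43 -1.27] 0.4553537917550901 to(.656,.2195,.115) [-0.0001 -0.     -0.0137]
```

Well aligned and level, so I'll lower it over the stud.

Emit:
{"method": "drive_tool", "body": {
  "steps": [
    [0, 0, 0.005, 0, 0, 0, 255],
    [0, 0, 0.005, 0, 0, 0, 255],
    [0, 0, 0.003, 0, 0, 0, 255],
    [0, 0, 0.003, 0, 0, 0, 255],
    [0, 0, 0, 0, 0, 0, 255]
  ]
}}

```text
t: 9.0
eef_pos: [0.6562, 0.2197, 0.084]
tcp_rot: [0.777, 0.63, 0.001, 0.0]
force: [-0.3, 0.0, -1.2]
width: 0.448
```

```bash
python3 st.py;python3 side.py s8 353 165
```

```text
9.0 [0.6562 0.2197 0.084 ] lvl [ 0.06 -0.07  0.  ] F [-0.3   0.03 -1.16] 0.44841490750075214 to(.656,.2195,.115) [-0.0001 -0.0001 -0.031 ]
```

View pics/s8.png

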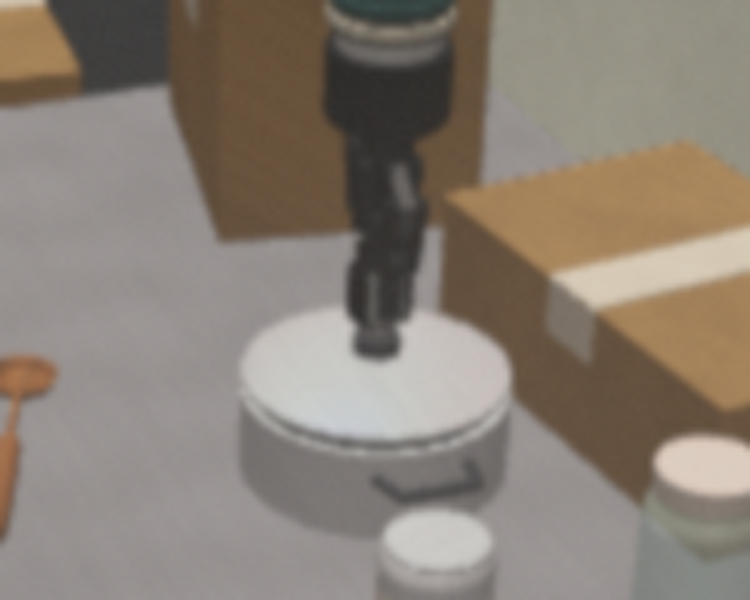

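Emit:
{"method": "drive_tool", "body": {
  "steps": [
    [0, 0, 0.002, 0, 0, 0, 255],
    [0, 0, 0.002, 0, 0, 0, 255],
    [0, 0, 0.002, 0, 0, 0, 255]
  ],
  "squeeze": 100
}}

```text
t: 9.35
eef_pos: [0.6568, 0.2198, 0.0799]
tcp_rot: [0.777, 0.63, 0.002, 0.001]
force: [-2.0, -0.7, 4.8]
width: 0.449
```

Emit:
{"method": "drive_tool", "body": {
  "steps": [
    [0, 0, 0.002, 0, 0, 0, 255],
    [0, 0, 0.002, 0, 0, 0, 255]
  ]
}}

```text
t: 9.55
eef_pos: [0.657, 0.22, 0.079]
tcp_rot: [0.777, 0.63, 0.003, 0.001]
force: [-3.5, 0.3, 5.8]
width: 0.445
```

```bash
python3 st.py
```

```text
9.55 [0.657 0.22  0.079] lvl [ 0.29 -0.18  0.  ] F [-3.5   0.32  5.82] 0.4453862500834405 to(.656,.2195,.115) [-0.0006 -0.0007 -0.036 ]
```

Emit:
{"method": "drive_tool", "body": {
  "steps": [
    [-0.0006, -0.001, 0.003, 0.3, -0.2, 0, 255],
    [0, 0, 0.004, 0.1, 0, 0, 255]
  ]
}}

```text
t: 9.75
eef_pos: [0.6571, 0.2201, 0.0773]
tcp_rot: [0.777, 0.63, 0.002, 0.001]
force: [-5.0, -1.2, 10.5]
width: 0.449
```

```bash
python3 st.py
```

```text
9.75 [0.6571 0.2201 0.0773] lvl [ 0.17 -0.12  0.  ] F [-4.99 -1.23 10.53] 0.44918252641628603 to(.656,.2195,.115) [-0.0007 -0.0008 -0.0377]
```

Emit:
{"method": "drive_tool", "body": {
  "steps": [
    [-0.001, -0.003, 0.004, 0.2, -0.1, 0, 255],
    [-0.0005, -0.002, 0.005, 0.1, 0, 0, 255]
  ]
}}

```text
t: 9.95
eef_pos: [0.6565, 0.2201, 0.0761]
tcp_rot: [0.777, 0.63, 0.006, 0.003]
force: [-1.9, -2.0, 10.2]
width: 0.446
```

```bash
python3 st.py
```

```text
9.95 [0.6565 0.2201 0.0761] lvl [ 0.64 -0.32  0.  ] F [-1.92 -1.97 10.16] 0.4463703043141526 to(.656,.2195,.115) [-0.0005  0.0001 -0.0389]
```

Emit:
{"method": "drive_tool", "body": {
  "steps": [
    [-0.001, -0.001, 0.005, 0.6, -0.3, 0, 255],
    [-0.001, -0.001, 0.006, 0.4, -0.2, 0, 255]
  ]
}}

```text
t: 10.15
eef_pos: [0.657, 0.2198, 0.0731]
tcp_rot: [0.777, 0.63, 0.002, 0.001]
force: [-0.7, -0.3, -0.5]
width: 0.449
```

```bash
python3 st.py
```

```text
10.15 [0.657  0.2198 0.0731] lvl [ 0.21 -0.13  0.  ] F [-0.73 -0.27 -0.53] 0.448977743343879 to(.656,.2195,.115) [-0.0004 -0.0008 -0.0419]
```

Emit:
{"method": "drive_tool", "body": {
  "steps": [
    [-0.0004, -0.0008, 0.003, 0.2, -0.1, 0, 255],
    [0, 0, 0.003, 0, 0, 0, 255]
  ]
}}

```text
t: 10.35
eef_pos: [0.6561, 0.2198, 0.0667]
tcp_rot: [0.777, 0.63, 0.0, -0.0]
force: [-3.3, -0.8, 7.4]
width: 0.446
```

```bash
python3 st.py
```

```text
10.35 [0.6561 0.2198 0.0667] lvl [ 0.01 -0.05  0.  ] F [-3.31 -0.81  7.42] 0.44599886308886344 to(.656,.2195,.115) [-0.0003 -0.0001 -0.0483]
```

Emit:
{"method": "drive_tool", "body": {
  "steps": [
    [0, -0.001, 0.004, 0, 0, 0, 255],
    [0, -0.001, 0.004, 0, 0, 0, 255],
    [0, 0, 0.004, 0, 0, 0, 255]
  ]
}}

```text
t: 10.65
eef_pos: [0.6566, 0.2198, 0.0644]
tcp_rot: [0.777, 0.63, 0.004, 0.003]
force: [-8.2, -1.3, 14.2]
width: 0.45
```

```bash
python3 st.py
```

```text
10.65 [0.6566 0.2198 0.0644] lvl [ 0.52 -0.16  0.  ] F [-8.15 -1.27 14.17] 0.45039083632995597 to(.656,.2195,.115) [-0.0002 -0.0001 -0.0506]
```

Emit:
{"method": "drive_tool", "body": {
  "steps": [
    [0, -0.003, 0.004, 0.5, -0.2, 0, 255],
    [0, -0.003, 0.004, 0.3, -0.1, 0, 255]
  ]
}}

```text
t: 10.85
eef_pos: [0.6565, 0.2197, 0.0657]
tcp_rot: [0.777, 0.629, 0.004, 0.005]
force: [1.9, -2.2, 10.6]
width: 0.448
```

```bash
python3 st.py; python3 w.py w8; python3 side.py s9 353 165; python3 st.py; python3 kn.py w8; python3 - <<'E'
from h import *
z,m,P,L=cloud("w8")
im=cv2.resize(z["p"][180:340,220:420,::-1],None,fx=4,fy=4,interpolation=cv2.INTER_CUBIC);cv2.imwrite("pics/w8z.png",im)
for n in("w6","w8"):
    z,m,P,L=cloud(n);q=np.hypot(P[...,0]-.6555,P[...,1]-.2193)
    for a,b in((.04,.045),(.06,.065),(.075,.08)):
        M=(q>a)&(q<b)&(P[...,2]>.06)&(P[...,2]<.1)&(np.indices(q.shape)[0]<230);print(n,a,np.median(P[M][:,2]).round(4),M.sum())
    M=(q>.087)&(q<.11)&(P[...,2]<.02);print("floor",np.median(P[M][:,2]))
E
```

```text
10.85 [0.6565 0.2197 0.0657] lvl [ 0.68 -0.02  0.  ] F [ 1.86 -2.25 10.6 ] 0.4477371625913578 to(.656,.2195,.115) [-0.0003  0.0001 -0.0493]
10.85 [0.65652018 0.21970838 0.06572876] [0.77706799 0.62938873 0.00385676 0.00450344] [ 1.86358586 -2.24657545 10.5967806 ] 0.4477371625913578
10.95 [0.6565 0.2197 0.0656] lvl [ 0.68 -0.02  0.  ] F [ 0.9  -2.91 10.83] 0.44710343739142455 to(.656,.2195,.115) [-0.0003  0.0001 -0.0494]
w8 top face 3638 [-0.0003 -0.0014 -0.0657] [[-0.0146, -0.015, -0.0669], [0.014, 0.0135, -0.0646]]
wall fit 1326 [-0.0002 -0.0003] 0.0004 zmax [-0.02009238 -0.01937597]
w6 0.04 0.0863 1030
w6 0.06 0.0823 1298
w6 0.075 0.0767 1452
floor -0.0006080030293069283
w8 0.04 0.0834 1874
w8 0.06 0.0794 2778
w8 0.075 0.0737 3187
floor -0.0005653370723906887
```

View pics/w8z.png

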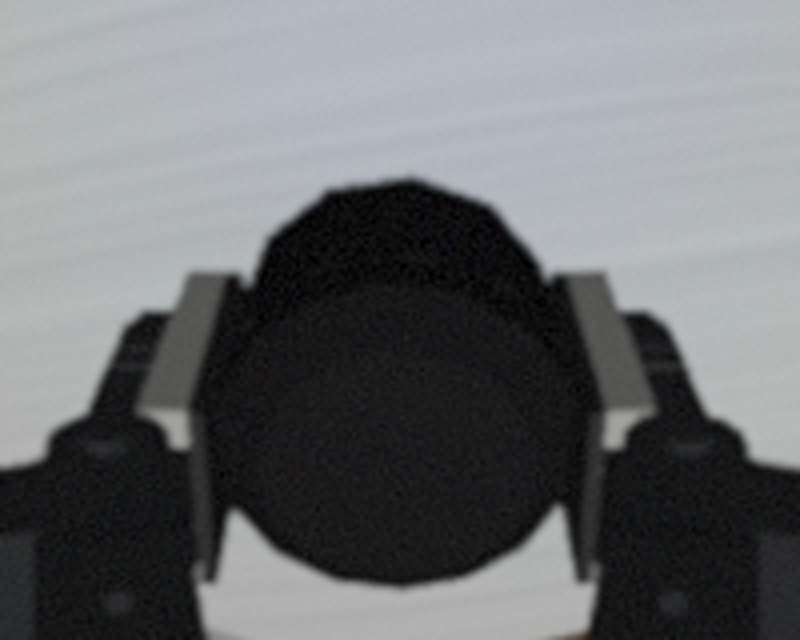

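View pics/s9.png

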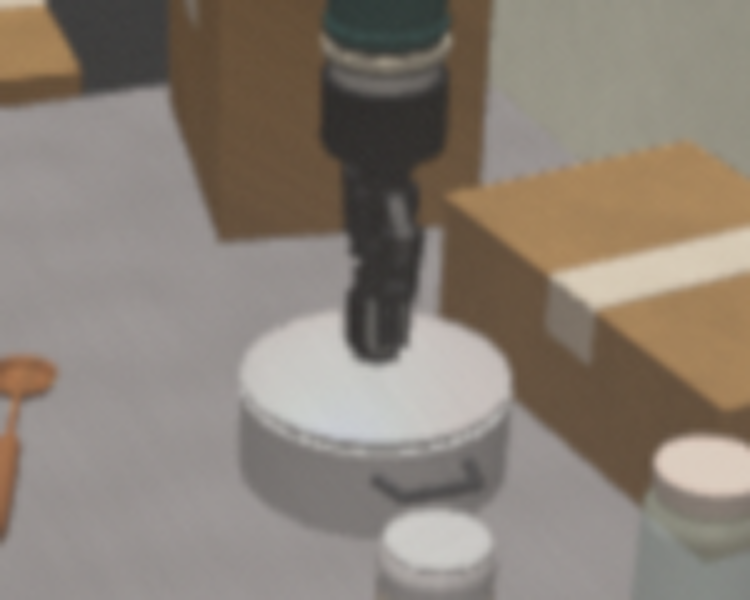

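The wrist depth shows the lid 2.9 mm lower than before. The knob's underside is at about 0.0957 m and the sunk seat at about 0.0961 m, so the knob is fully home with no slip in the grip. Before handing in, I'll check that the push holds steady over time.

```bash
python3 - <<'E'
from h import *
for i in range(16):
    grab_frame("side")
    if i%4==3:
        s=read_state();print(s["t"],s["eef_pos"].round(4),s["force"].round(1),s["width"])
E
```

```text
11.15 [0.6565 0.2196 0.0655] [ 0.3 -2.3 11.2] 0.4452389624048147
11.35 [0.6565 0.2197 0.0655] [ 0.2 -1.8 10.2] 0.4459107595825155
11.55 [0.6565 0.2197 0.0655] [-0.3 -1.6 11.3] 0.4528993772087605
11.75 [0.6565 0.2197 0.0655] [ 0.2 -3.1 10.9] 0.4445560706306503
```

The push stays at about 11 N over 0.8 s, with the grip and pose unchanged. Handing in.

```bash
python3 -c "
from workcell import *
print(sign_off())"
```

```text
the job is handed in; nothing more can be done
None
```

The wide black knob is on the bare stud, pressed past the balls and home. I handed the job in at about 11.8 s with the arm still gripping it and pressing it down.

**Click:** resistance rose to about 10.5 N at the balls, then dropped to about zero and built up again on the seat.

**Last checks:**
- **Lid:** wrist depth shows it 2.9 mm lower than before, at about 11 N.
- **Seating:** the knob's underside is within about 0.5 mm of the sunken seat, and it did not slip in the grip.
- **Hold:** force, pose and grip stayed steady for 0.8 s before hand-in.

**What disagreed or was left:**
- **Fingertips:** they sit well behind the reported TCP, about 53 mm when open and 42 mm when gripping the knob. The interface says the TCP is at their very end. I used the measured positions instead.
- **Stud position:** the network's stud position in the wrist view was about 25 mm off, so I used my own measurement.
- **Tilt:** the tool was about 0.7° off vertical at the end, with 2–3 N of sideways force. I left that as it was.
- **Other objects:** I saw no contact with them, but took no final picture to compare their positions.

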